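# Gauge two relay terminal caps on a leaning pin and sort them

## Task

Test the two brown terminal caps one at a time on the leaning gauge pin: slide the cap down the pin, pressing gently, until its rim sits fully home on the brass shoulder or it will go no further. Take it off and, before picking up the next one, stand it upright, open end down, in the green tray if it went fully home or in the red tray if it stopped short. Leave the relay, the meter and the screwdriver where they are.

Things in the scene. Friction and masses are not known exactly. Their poses are not given: they have to be found in the camera images.
- cap_1: terminal cap: dark brown bakelite cylinder, 32 mm diameter, 56 mm high, about 60 g, closed on top, open below: bore 18 mm wide at the mouth. A sound bore is 40 mm deep, a faulty one only 20 mm, which does not show from outside. It starts standing on the bench, open end down. Origin: centre of the open rim; z along its axis to the closed top.
- cap_2: the other terminal cap, which looks the same; same sizes, origin and axes. It too may be sound or faulty.
- gauge_pin: steel pin, 15 mm diameter, chamfered nose, rising from a 34 mm brass shoulder disc; fixed on a blue base (100 x 80 x 12 mm). It leans 27 degrees from vertical, towards the robot and its left. Origin: centre of the shoulder's top face, 65 mm above the bench; z along the pin, nose 32 mm up. A sound cap's rim reaches the shoulder, a faulty one stops 12 mm short.
- tray_green: low open green plastic tray for caps that pass, fixed on the bench, 110 x 110 mm outside, walls 4 mm thick and 22 mm high, floor 4 mm thick. Origin: centre of its underside, on the bench; x and y along its sides, z up.
- tray_red: low open red plastic tray for caps that fail; same size, origin and axes as the green tray.
- relay: bystander: a plug-in relay under a clear cover, 100 x 75 x 70 mm high. Origin: centre of its underside.
- meter: bystander: a grey and blue test meter lying flat, 100 x 170 x 40 mm high. Origin: centre of its underside.
- screwdriver: bystander: a screwdriver with a yellow handle, 200 mm long, lying on the bench, its x axis along its length. Origin: at its middle, on the bench.
There are look-alikes about, which are no part of the job. Leave any white look-alike of the cap_1 alone. What is shaped like the cap_2 but white is not meant.

How it is judged:
By the outcome, as a careful person would: the job done as asked, in the order asked, and still so for the second after the job is handed in, with the robot touching nothing.
It also fails if it takes over 67 s, if anything falls off the work surface, if the arm or the gripper's body presses on something with over 40 N, if the wrist force passes 120 N, or if a joint passes its speed limit or range.

## Robot

A 6-joint arm with a two-finger parallel gripper is mounted at the origin on the work surface. World frame = base frame: x ahead of the robot, y to its left, z up, the work surface at z = 0. Lengths are in mm, angles in rad, forces in N, time in s.
With the tool pointing down it reaches from about 375 to 975 mm from the base axis. Payload 3.8 kg.
Tool frame: the origin (TCP) lies between the finger pads; the fingertips stand 19 mm ahead of it and the grasp point (between the pads) is the TCP; x points along the fingers, z is the direction in which the jaws open and shut, and the axes are right-handed (so a half turn about x gives the same grasp; the last joint's range is limited). The gripper opens to 88 mm and grips with 3 to 60 N. Pads are 18 mm wide; open, the fingers measure 123 mm over their backs; the gripper's body (75 mm by 187 mm) begins 45 mm behind the grasp point.
Start: joints at [-1.166, 0.264, 1.604, -0, 1.274, -0.037], TCP at [288.602, -610.186, 257.706] pointing down, gripper open.
Joint ranges: [-2.63, 2.63], [-0.94, 2.18], [0.31, 2.57], [-1.31, 4.45], [0, 2.66], [-2.55, 2.55]. Speed limits (rad/s): [2.57, 2.57, 3.14, 3.14, 3.14, 3.14].

## Interface

Orientations are given as a rotation vector (axis times angle).
In Python, from workcell import env, kinematics, vision, spotter, telemetry gives the robot as it stands. Calls block until the motion is done:
- env.movep(position, orientation): joint-space move of the TCP to a pose.
- env.movel(position, orientation=None, vel=150): straight line of the TCP; orientation=None keeps the orientation; vel is the mean speed in mm/s.
- env.move_joints(angles): joint-space move.
- env.gripper_to(opening): finger opening in mm; the grip force is fixed at half the most; returns when the fingers have stopped.
- env.wait(seconds).
- kinematics.solve_ik(position, orientation): joint angles nearest the present ones, or None.
- vision.read_camera(name): name is "side" or "top" or "wrist"; returns a dict with "img" (480x640x3 uint8, red, green, blue), "range_z" (480x640 float32, mm along the optical axis (not along the pixel's ray), 0 where there is no reading), "fx", "fy", "cx", "cy" (pixels), "position" and "rotation" of the camera in the world; the wrist camera has in their place "hand_eye" (4x4, takes a point from camera to tool coordinates, whose origin is the TCP and whose axes are the tool frame's). Camera axes: x right, y down, z forward; pixel columns grow to the right and rows downward; lengths in mm; the calibration is good to about 2 mm. A picture is of the moment at which its call begins: read the wrist's pose just before it.
A pose or a line that the arm cannot do raises env.IKError and nothing moves.
- env.hand_in(): hands the job in, once; it reports no verdict.
Trained networks look in a picture, given as the dict that the camera call returned (one of the last four; its "shot" number tells which), for a name from the list of things; names that differ only in an ending like _2 or _b are one class to them, and where a whole thing is asked for, a point or a joint stands for the part that bears it (a point fixed in the world has none). Each returns a list of dicts, best first, with "p" (0 to 1); they miss things now and then, are a little off and sometimes report something else, mostly with a low value. They report only what shows in the picture. A call takes as long as a camera call. They do not tell look-alikes from the thing itself.
- spotter.find_in(picture, label): "at" ([column, row] in pixels, amid what is visible of it).
- spotter.tip_of(picture, label): "at" ([column, row] in pixels: a listed point, or the origin of a listed thing).
Readings, each from a call of its own:
- telemetry.read_time(): time.
- telemetry.read_qpos(): joint angles.
- telemetry.read_joint_vel(): joint speeds.
- telemetry.read_effort(): joint torques, N m.
- telemetry.read_tool_pos(): TCP position.
- telemetry.read_tcp_rot(): TCP orientation.
- telemetry.read_wrist_force(): force on the tool from outside, world axes, zero at the start.
- telemetry.read_moment(): the same for the moment, N m.
- telemetry.read_opening(): finger opening in mm.
Only numpy, scipy, OpenCV 4.12 (cv2) and the standard library are available. Lean on these libraries where they do the work, as an engineer would, in place of code of your own. Each camera call takes 0.05 s, during which the arm holds its last target. There are 200 camera calls.

## Working session

There is one attempt and no reset: what is moved stays moved. The work goes in short steps, each a Python script; the robot and the scene stay as the last script left them, time stands still between calls to the robot, and variables do not carry over. Pictures are saved under pics/ and viewed, about 8 in all and at most 12, crops included, and the job is handed in when it is done.

```bash
ls; mkdir -p pics; cat > h.py <<'E'
import numpy as np, cv2
from scipy.spatial.transform import Rotation as R
from workcell import env, kinematics, vision, spotter, telemetry as t
def pose(c, T=None):
    if "position" in c:
        r=np.array(c["rotation"],float)
        r=r if r.shape==(3,3) else R.from_rotvec(r).as_matrix()
        return r,np.array(c["position"])
    p,rv=T; H=np.array(c["hand_eye"]); Rt=R.from_rotvec(rv).as_matrix()
    return Rt@H[:3,:3], Rt@H[:3,3]+np.array(p)
def cloud(c,T=None):
    r,p=pose(c,T); z=c["range_z"]; v,u=np.mgrid[:480,:640]
    P=np.stack([(u-c["cx"])/c["fx"]*z,(v-c["cy"])/c["fy"]*z,z],-1)@r.T+p
    P[z<=0]=np.nan
    return P
def wrist():
    T=(t.read_tool_pos(),t.read_tcp_rot()); return vision.read_camera("wrist"),T
def save(c,n): cv2.imwrite(f"pics/{n}.png",c["img"][:,:,::-1])
E
python3 - <<'E'
from h import *
print(t.read_time(), t.read_tcp_rot(), t.read_wrist_force())
for n in("top","side"):
    c=vision.read_camera(n); save(c,n); P=cloud(c); np.save(n,P)
    print(n,np.round(c["position"]),np.round(c["rotation"],2).tolist())
    for l in["cap_1","gauge_pin","tray_green","tray_red","relay","meter","screwdriver"]:
        for d in spotter.find_in(c,l)[:4]:
            u,v=np.round(d["at"]).astype(int); print(l,round(d["p"],2),u,v,np.round(P[v,u]))
print(t.read_time())
E
```

```text
pics
0.0 [ 0.87917357  1.38822278 -0.87716867] [-0.02238165  0.17569229 -0.33794624]
top [ 400.   -3. 1195.] [-2.2, 2.02, -0.22]
cap_1 0.87 145 329 [437. 373.  65.]
cap_1 0.81 133 289 [516. 412.  59.]
cap_1 0.77 197 329 [446. 269.  58.]
cap_1 0.69 228 336 [437. 204.  61.]
gauge_pin 0.55 331 267 [594.   7.  73.]
tray_green 0.81 424 344 [ 457. -204.    4.]
tray_red 0.82 498 351 [ 456. -360.   11.]
relay 0.58 206 220 [672. 277.  72.]
relay 0.4 495 351 [ 455. -354.    7.]
meter 0.85 338 178 [798.   9.  45.]
screwdriver 0.71 456 194 [ 789. -254.   29.]
side [ 17. 713. 577.] [-0.83, 2.27, -1.34]
cap_1 0.95 213 380 [507. 427.  43.]
cap_1 0.85 249 359 [504. 356.  38.]
cap_1 0.82 305 356 [432. 296.  44.]
cap_1 0.62 333 332 [434. 221.  46.]
gauge_pin 0.58 333 255 [591.  31.  59.]
tray_green 0.81 436 252 [ 464. -210.    4.]
tray_red 0.71 467 232 [ 453. -356.    4.]
relay 0.64 218 303 [633. 315.  71.]
meter 0.67 274 243 [759.  52.  42.]
screwdriver 0.59 335 255 [585.  32.  62.]
screwdriver 0.54 344 208 [ 779. -244.   23.]
screwdriver 0.49 274 241 [765.  47.  43.]
0.8
```

View pics/top.png

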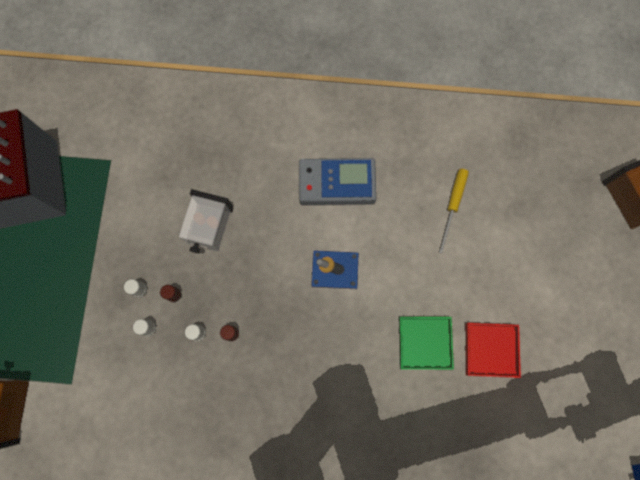

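View pics/side.png

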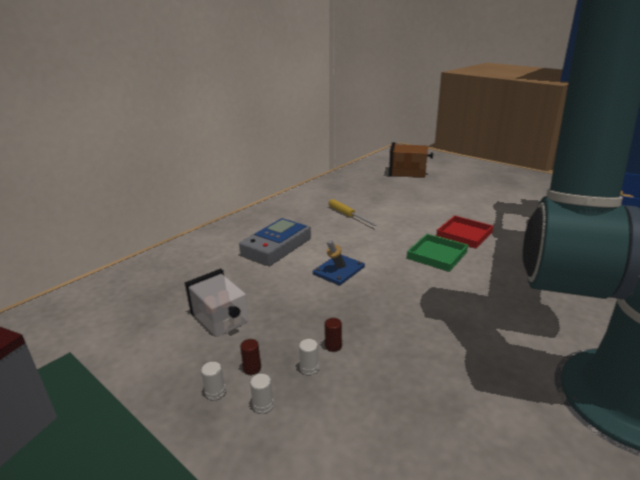

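Brown caps: top (170,292) and (229,332), matching side (250,357) and (333,334). White look-alikes, to be left alone: top (133,287), (144,327) and (194,330). Next I'll get coarse positions by colour and check IK.

```bash
cat >> h.py <<'E'
def blobs(c,P,kind,zmin=-50,zmax=300,amin=25):
    """masks by colour -> list of (pixel centroid, median of points, mask)"""
    h,s,v=[x.astype(int) for x in cv2.split(cv2.cvtColor(c["img"],cv2.COLOR_RGB2HSV))]
    red=(h<12)|(h>168)
    m={"brown":red&(s>90)&(v<125)&(v>25),"red":red&(s>150)&(v>=125),"green":(h>45)&(h<75)&(s>130)&(v>90),
       "blue":(h>100)&(h<125)&(s>120)}[kind]
    n,L,st,ce=cv2.connectedComponentsWithStats(m.astype(np.uint8))
    out=[]
    for i in range(1,n):
        if st[i,4]<amin: continue
        k=(L==i)&(P[...,2]>zmin)&(P[...,2]<zmax)
        if k.sum()>=amin: out.append((ce[i].round(),np.nanmedian(P[k],0).round(1),k))
    return out
def down(yaw,tilt_axis=None):
    """tool pointing down, jaw axis at yaw in the world xy plane"""
    z=np.array([np.cos(yaw),np.sin(yaw),0]);x=np.array([0,0,-1.])
    return np.column_stack([x,np.cross(z,x),z])
E
python3 - <<'E'
from h import *
c=vision.read_camera("top");P=cloud(c)
for k in("brown","red","green","blue"):
    for b in blobs(c,P,k):
        Q=P[b[2]]; print(k,b[0],b[1],len(Q),Q.min(0).round(),Q.max(0).round())
        if k in("red","green") and len(Q)>800: print(cv2.minAreaRect(Q[:,:2].astype(np.float32)))
# pin region
Q=P[240:300,300:370].reshape(-1,3); Q=Q[Q[:,2]>50]; print(Q.round().tolist()[:60])
print(np.array(wrist()[0]["hand_eye"]).round(3).tolist(), wrist()[0]["fx"])
for p in([510,340,200],[434,205,200],[594,10,250]):
    for y in(0,.8,1.57,2.4): print(p,y,np.round(kinematics.solve_ik(p,R.from_matrix(down(y)).as_rotvec()),2))
E
```

```text
brown [ 13. 157.] [742.6 650.5 167.3] 1916 [657. 607. 151.] [844. 694. 190.]
brown [633. 196.] [ 801.1 -619.1   76.3] 34 [ 791. -625.   58.] [ 808. -615.   91.]
brown [169. 293.] [515.8 337.1  57.2] 226 [502. 326.  10.] [531. 355.  66.]
brown [466. 347.] [ 458.2 -291.2   15.9] 119 [ 401. -297.    0.] [ 512. -288.   29.]
brown [228. 332.] [444.2 204.7  57.1] 207 [430. 192.  -1.] [463. 222.  64.]
brown [515. 355.] [ 446.3 -396.7   16.3] 153 [ 408. -400.    2.] [ 510. -359.   28.]
red [492. 349.] [ 458.7 -348.5    6.2] 2533 [ 402. -403.   -2.] [ 515. -290.   31.]
((458.432373046875, -346.3424377441406), (111.06517791748047, 109.42139434814453), 2.4770007133483887)
green [425. 342.] [ 461.6 -205.1    6. ] 2481 [ 403. -262.   -1.] [ 517. -147.   30.]
((460.49029541015625, -203.97906494140625), (106.01871490478516, 107.72332763671875), 4.884929656982422)
blue [343. 181.] [783.3   7.4  45. ] 1022 [754. -65.  37.] [846.  47.  51.]
blue [336. 271.] [591.6  -9.1  14.1] 1034 [562. -49.   6.] [640.  48.  23.]
blue [636. 472.] [ 240.5 -640.8   18. ] 90 [ 224. -650.    4.] [ 252. -636.   34.]
[[61
[... 1378 characters left out ...]
80962482896
[510, 340, 200] 0 [ 0.55  0.19  1.8  -0.    1.15  0.55]
[510, 340, 200] 0.8 [ 0.55  0.19  1.8  -0.    1.15 -0.25]
[510, 340, 200] 1.57 [ 0.55  0.19  1.8   0.    1.15 -1.02]
[510, 340, 200] 2.4 [ 0.55  0.19  1.8  -0.    1.15 -1.85]
[434, 205, 200] 0 [ 0.39 -0.06  2.07 -0.    1.13  0.39]
[434, 205, 200] 0.8 [ 0.39 -0.06  2.07 -0.    1.13 -0.41]
[434, 205, 200] 1.57 [ 0.39 -0.06  2.07  0.    1.13 -1.18]
[434, 205, 200] 2.4 [ 0.39 -0.06  2.07 -0.    1.13 -2.01]
[594, 10, 250] 0 [-0.03  0.12  1.79 -0.    1.23 -0.03]
[594, 10, 250] 0.8 [-0.03  0.12  1.79 -0.    1.23 -0.83]
[594, 10, 250] 1.57 [-0.03  0.12  1.79  0.    1.23 -1.6 ]
[594, 10, 250] 2.4 [-0.03  0.12  1.79 -0.    1.23 -2.43]
```

```bash
cat >> h.py <<'E'
def rv(M): return R.from_matrix(M).as_rotvec()
from scipy.optimize import least_squares
def pin_sdf(p,Q):
    x,y,dz,az,tl=p
    a=np.array([np.sin(tl)*np.cos(az),np.sin(tl)*np.sin(az),np.cos(tl)])
    d=Q-np.array([x,y,65+dz]); s=d@a; r=np.linalg.norm(d-np.outer(s,a),axis=1)
    def cyl(rad,lo,hi):
        q=np.stack([r-rad,np.abs(s-(lo+hi)/2)-(hi-lo)/2],1)
        return np.minimum(q.max(1),0)+np.linalg.norm(np.maximum(q,0),axis=1)
    return np.minimum(cyl(7.5,0,32),cyl(17,-8,0))
def fit_pin(Q,x0=(600,17,0,2.4,np.radians(27))):
    x0=np.array(x0); s=np.array([1,1,1,.05,.02])
    prior=lambda p:np.array([p[2]/2,(p[4]-np.radians(27))/.01])
    for th in(15,6,4):
        K=Q[np.abs(pin_sdf(x0,Q))<th]
        f=least_squares(lambda p:np.r_[pin_sdf(p,K),prior(p)*5],x0,loss="soft_l1",x_scale=s); x0=f.x
    return x0,np.abs(pin_sdf(x0,K)).mean(),len(K)
E
python3 - <<'E'
from h import *
A=[]
for i,y in enumerate((0.0,1.57)):
    env.movep([598,20,215],rv(down(y)))
    c,T=wrist(); save(c,f"pin{i}"); P=cloud(c,T)
    Q=P.reshape(-1,3); Q=Q[(Q[:,2]>52)&(Q[:,2]<120)&(abs(Q[:,0]-600)<50)&(abs(Q[:,1]-17)<50)]; A.append(Q)
    for a0 in(2.4,): print(len(Q),Q.mean(0).round(),fit_pin(Q))
np.save("pinpts",np.vstack(A)); print(fit_pin(np.vstack(A)),t.read_time())
cv2.imwrite("pics/pinboth.png",np.hstack([cv2.imread(f"pics/pin{i}.png")[:, 120:520] for i in(0,1)]))
E
```

```text
1957 [599.  22.  73.] (array([ 5.98615931e+02,  2.03508583e+01, -7.64794130e-01,  1.60213531e+00,
        4.70872987e-01]), np.float64(0.5549862523942901), 1957)
2178 [596.  20.  74.] (array([ 5.98550661e+02,  2.01533424e+01, -6.29220849e-01,  1.60189547e+00,
        4.72045948e-01]), np.float64(0.4302615411931449), 2139)
(array([ 5.98542181e+02,  2.02152373e+01, -6.78304318e-01,  1.60153555e+00,
        4.71646685e-01]), np.float64(0.4923185134477631), 4096) 4.9417
```

View pics/pinboth.png

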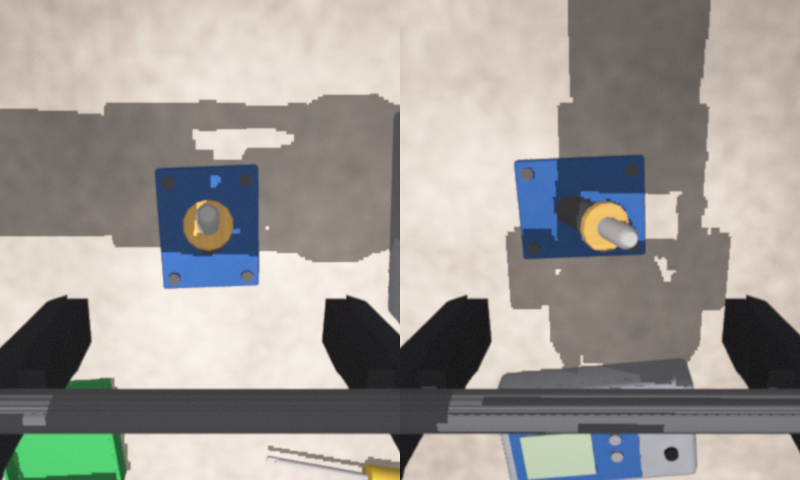

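The pin is leaning at azimuth about 1.60 rad (nearly +y), and both views agree to 0.2 mm (nose and shoulder near (207,215) and (208,225) on the left). Now a close look at the caps.

```bash
cat >> h.py <<'E'
def caps(c,T):
    P=cloud(c,T); out=[]
    for ce,_,k in blobs(c,P,"brown",zmin=50,zmax=62,amin=60):
        Q=P[k]; zt=np.median(Q[:,2]); Q=Q[abs(Q[:,2]-zt)<3]
        (x,y),r=cv2.minEnclosingCircle(Q[:,:2].astype(np.float32))
        out.append((ce,np.r_[Q.mean(0)].round(1),round(x,1),round(y,1),round(r,1)))
    return out
E
python3 - <<'E'
from h import *
env.movep([478,290,240],rv(down(0)))
c,T=wrist(); save(c,"caps"); print(*caps(c,T),sep="\n"); print([(round(d["p"],2),np.round(d["at"]).tolist()) for d in spotter.find_in(c,"cap_1")])
a=fit_pin(np.load("pinpts.npy"))[0]; np.save("pin",a)
ax=np.array([np.sin(a[4])*np.cos(a[3]),np.sin(a[4])*np.sin(a[3]),np.cos(a[4])])
for s in(1,-1):
    z=np.cross([0,1,0],ax)*s; z/=np.linalg.norm(z); M=np.column_stack([-ax,np.cross(z,-ax),z])
    for h in (40,85,120): print(s,h,kinematics.solve_ik(np.array([a[0],a[1],65])+ax*h,rv(M)))
print(t.read_time(),t.read_wrist_force())
E
```

```text
(array([378., 140.]), array([517.6, 340.3,  55.1]), 515.1, 343.4, 15.6)
(array([285., 298.]), array([443.3, 210.8,  55. ]), 443.2, 209.9, 15.8)
[(0.94, [273.0, 73.0]), (0.85, [278.0, 214.0]), (0.78, [377.0, 135.0]), (0.61, [286.0, 297.0]), (0.57, [387.0, 29.0])]
1 40 [ 0.26098806  0.34537198  1.88203048 -0.52208074  1.09093697  0.55141446]
1 85 [ 0.29277599  0.30723596  1.84661925 -0.49731788  1.16775817  0.53671804]
1 120 [ 0.3171071   0.28233962  1.81434289 -0.48113428  1.22794435  0.52747951]
-1 40 None
-1 85 None
-1 120 None
6.85 [-0.48534419  0.21177121 -0.47548697]
```

View pics/caps.png

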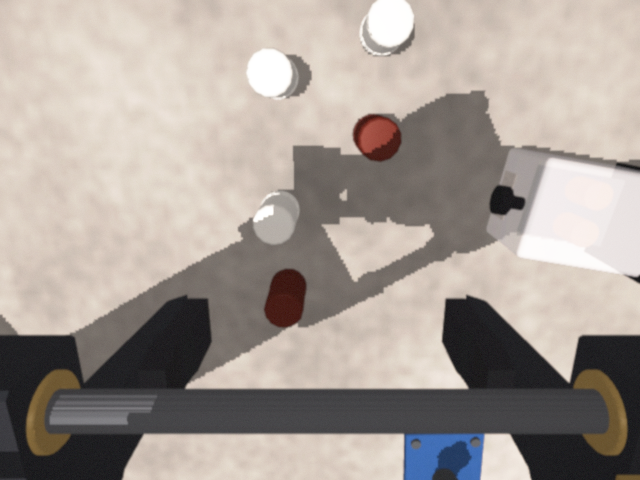

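Brown caps are at (378,140) and (285,298). White ones at (273,73), (278,214) and (387,29) are left alone. I'll pick the (285,298) cap first, after a close look.

```bash
cat >> h.py <<'E'
def capfit(Q,z0,x0):
    Q=Q[(abs(Q[:,2]-z0)<2.5)&(np.hypot(*(Q[:,:2]-x0).T)<24)]
    (x,y),r=cv2.minEnclosingCircle(Q[:,:2].astype(np.float32))
    return np.array([x,y]),r,len(Q)
def pick(xy,n):
    env.movep([*xy,135],rv(down(0))); env.gripper_to(60)
    c,T=wrist(); save(c,n); xy2,r,k=capfit(cloud(c,T).reshape(-1,3),55.2,xy); print("close",xy2,r,k,t.read_tool_pos())
    if 14.5<r<17.5 and np.hypot(*(xy2-xy))<6: xy=xy2
    env.movel([*xy,70],vel=120); env.movel([*xy,40],vel=60); env.gripper_to(20)
    print("open",t.read_opening(),t.read_tool_pos())
    env.movel([*xy,140],vel=150); print("open",t.read_opening())
    c,T=wrist(); save(c,n+"_held"); print(held(c,T), t.read_time())
def held(c,T):
    "cap top in tool coords (x along fingers, y)"
    Q=(cloud(c,T).reshape(-1,3)-T[0])@R.from_rotvec(T[1]).as_matrix()
    Q=Q[(abs(Q[:,2])<11)&(abs(Q[:,1])<25)&(abs(Q[:,0]+16)<14)&~np.isnan(Q[:,0])]
    if len(Q)<20: return "few",len(Q)
    top=Q[Q[:,0]<np.percentile(Q[:,0],40)+2]
    return "held top x",np.median(top[:,0]),"y range",np.percentile(Q[:,1],[1,99]),len(Q),"y top",np.percentile(top[:,1],[1,99])
E
python3 - <<'E'
from h import *
pick(np.array([443.2,209.9]),"c1")
cv2.imwrite("pics/c1both.png",cv2.resize(np.hstack([cv2.imread(f"pics/{n}.png") for n in("c1","c1_held")]),(800,300)))
E
```

```text
close [443.12728882 209.32138062] 15.815021514892578 2676 [443.16450483 209.98254071 135.00422341]
open 31.82383051424912 [443.3586655  209.42680155  40.28017127]
open 31.629635574260156
('held top x', np.float64(-15.062335801962247), 'y range', array([-4.49348848, 15.16096905]), 5386, 'y top', array([-4.54232871, 14.48507608])) 10.8417
```

View pics/c1both.png

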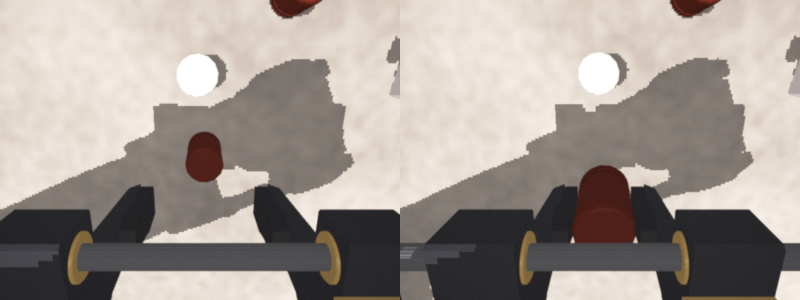

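The cap is held upright between the pads (right panel, ~(603,205)). Next is the gauge test with force monitoring.

```bash
cat >> h.py <<'E'
def frame():
    a=np.load("pin.npy"); ax=np.array([np.sin(a[4])*np.cos(a[3]),np.sin(a[4])*np.sin(a[3]),np.cos(a[4])])
    z=np.cross([0,1,0],ax); z/=np.linalg.norm(z); M=np.column_stack([-ax,np.cross(z,-ax),z])
    return np.array([a[0],a[1],65.]),ax,M
def test(off=np.zeros(3),lim=6):
    o,ax,M=frame(); o=o+off; env.movep(o+ax*(40+50),rv(M)); env.wait(.3)
    f0=np.array(t.read_wrist_force()); s=50; log=[]
    for s in [38,34,31,28,25,22,19,17,15,14,13,12,11,10,9,7,5,4,3,2,1,0,-1,-2,-3]:
        env.movel(o+ax*(40+s),vel=40); env.wait(.06)
        f=np.array(t.read_wrist_force())-f0; fa=f@ax; fl=M.T@f
        p=np.array(t.read_tool_pos())-o
        log.append((s,round(p@ax-40,2),round(fa,1),fl[1:].round(1).tolist()))
        if fa>lim or np.hypot(*fl[1:])>15: break
    print(*log,sep="\n"); print("open",t.read_opening(),"time",t.read_time())
E
python3 - <<'E'
from h import *
test()
c,T=wrist(); save(c,"t1w"); print(held(c,T)); c=vision.read_camera("side"); cv2.imwrite("pics/t1s.png",cv2.resize(c["img"][190:320,260:430,::-1],None,fx=4,fy=4,interpolation=2))
E
```

```text
(38, np.float64(37.72), np.float64(-0.1), [-1.2, 0.0])
(34, np.float64(33.86), np.float64(-0.2), [0.5, 0.1])
(31, np.float64(30.89), np.float64(0.1), [0.3, 0.8])
(28, np.float64(27.83), np.float64(-0.3), [-0.4, 1.1])
(25, np.float64(24.87), np.float64(0.7), [0.5, 0.5])
(22, np.float64(21.88), np.float64(-0.0), [0.7, -0.5])
(19, np.float64(18.87), np.float64(0.4), [-0.1, -0.1])
(17, np.float64(16.92), np.float64(-0.2), [-1.0, 0.6])
(15, np.float64(14.92), np.float64(-0.2), [-0.2, -0.8])
(14, np.float64(13.99), np.float64(0.4), [0.2, 0.4])
(13, np.float64(12.93), np.float64(-0.1), [0.4, 0.4])
(12, np.float64(12.24), np.float64(0.8), [-0.0, -0.7])
(11, np.float64(12.15), np.float64(6.5), [0.0, -1.5])
open 31.748671231739884 time 16.2167
('held top x', np.float64(-14.873316695571152), 'y range', array([-4.29053619, 15.47727748]), 5362, 'y top', array([-4.34655133, 14.73883044]))
```

View pics/t1s.png

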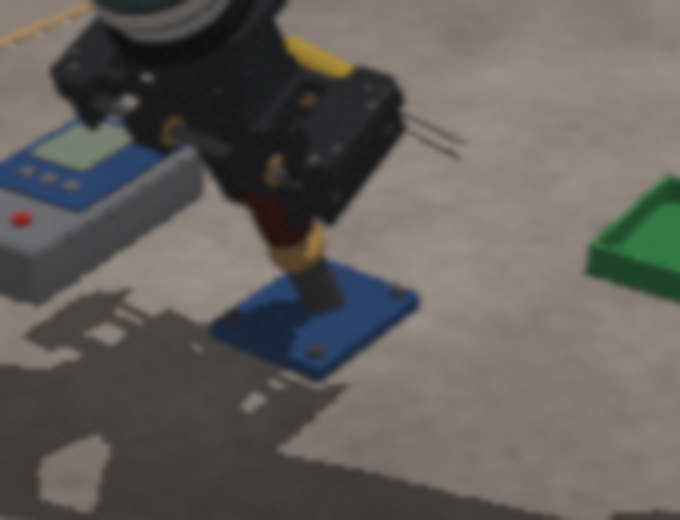

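The cap bound cleanly at 12.15 mm above the shoulder (6.5 N axial, negligible lateral), so it's faulty and goes in the red tray. The side crop shows the brass shoulder exposed at (300,245), below the rim.

```bash
cat >> h.py <<'E'
def place(xy,n):
    o,ax,M=frame(); env.movel(o+ax*(40+55),vel=100)
    env.movep([*xy,150],rv(down(0))); env.movel([*xy,60],vel=150); 
    f0=np.array(t.read_wrist_force())
    for z in(48,46,45,44,43.2):
        env.movel([*xy,z],vel=30); f=np.array(t.read_wrist_force())-f0
        if f[2]>3: break
    print("set",z,f.round(1),t.read_opening()); env.gripper_to(56); env.movel([*xy,135],vel=150)
    c,T=wrist(); save(c,n); print(capfit(cloud(c,T).reshape(-1,3),59.2,xy),t.read_time())
E
python3 - <<'E'
from h import *
place(np.array([458.,-347.]),"p1")
pick(np.array([515.1,343.4]),"c2")
cv2.imwrite("pics/p1both.png",cv2.resize(np.hstack([cv2.imread(f"pics/{n}.png") for n in("p1","c2_held")]),(800,300)))
E
```

```text
set 44 [ 0.2 -1.1  3.5] 31.678612331102403
(array([ 457.91690063, -347.48477173]), 15.805800437927246, 2776) 21.8917
close [515.375     343.4236145] 15.810985565185547 2689 [515.33929818 343.04788025 135.03518559]
open 31.39197883213595 [515.56126345 343.56340327  40.32285102]
open 31.31078707704745
('held top x', np.float64(-15.030876232077105), 'y range', array([-4.57112441, 15.38579682]), 5390, 'y top', array([-4.69208038, 14.57057573])) 27.4333
```

View pics/p1both.png

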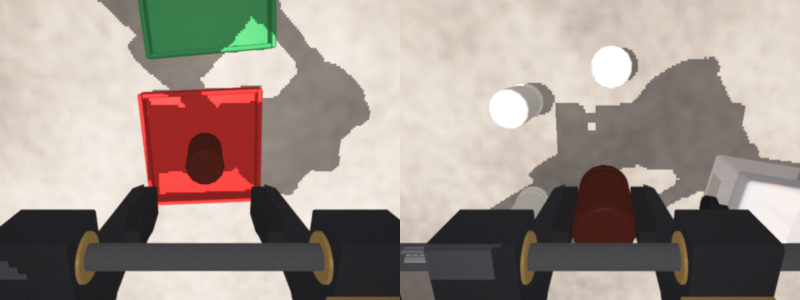

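The first cap stands upright in the red tray (left, ~(205,157)), with its top at the right height. The second is held.

```bash
python3 - <<'E'
from h import *
test()
c,T=wrist(); print(held(c,T)); c=vision.read_camera("side"); cv2.imwrite("pics/t2s.png",cv2.resize(c["img"][190:320,260:430,::-1],None,fx=4,fy=4,interpolation=2))
E
```

```text
(38, np.float64(37.71), np.float64(-0.9), [-0.5, 0.1])
(34, np.float64(33.89), np.float64(-0.6), [-0.4, 1.7])
(31, np.float64(30.89), np.float64(-0.9), [-0.9, 1.0])
(28, np.float64(27.85), np.float64(-0.2), [-0.4, 0.7])
(25, np.float64(24.84), np.float64(-1.0), [0.2, 1.1])
(22, np.float64(21.87), np.float64(0.2), [0.2, 1.4])
(19, np.float64(18.84), np.float64(0.8), [0.4, 0.6])
(17, np.float64(16.96), np.float64(-0.2), [0.7, -0.2])
(15, np.float64(14.9), np.float64(-0.3), [0.2, 0.2])
(14, np.float64(13.98), np.float64(-0.4), [-1.0, 0.6])
(13, np.float64(12.97), np.float64(-1.1), [0.2, -0.7])
(12, np.float64(11.93), np.float64(-0.8), [0.2, -0.1])
(11, np.float64(10.94), np.float64(-1.0), [-0.3, 0.1])
(10, np.float64(9.98), np.float64(0.0), [-1.0, 1.5])
(9, np.float64(8.95), np.float64(-1.0), [0.5, -0.2])
(7, np.float64(6.9), np.float64(-0.5), [0.4, 0.6])
(5, np.float64(4.89), np.float64(0.0), [-0.1, 0.3])
(4, np.float64(3.96), np.float64(-0.6), [-0.5, -0.1])
(3, np.float64(2.97), np.float64(-0.6), [-0.8, 1.0])
(2, np.float64(1.97), np.float64(-0.9), [0.0, 0.8])
(1, np.float64(0.95), np.float64(-1.1), [-0.5, 0.6])
(0, np.float64(0.29), np.float64(1.6), [0.6, 0.1])
(-1, np.float64(0.24), np.float64(7.9), [-0.1, -2.9])
open 31.237605095578438 time 36.1583
('held top x', np.float64(-14.866042408369928), 'y range', array([-4.26791179, 15.61851175]), 5398, 'y top', array([-4.37957527, 14.87149988]))
```

View pics/t2s.png

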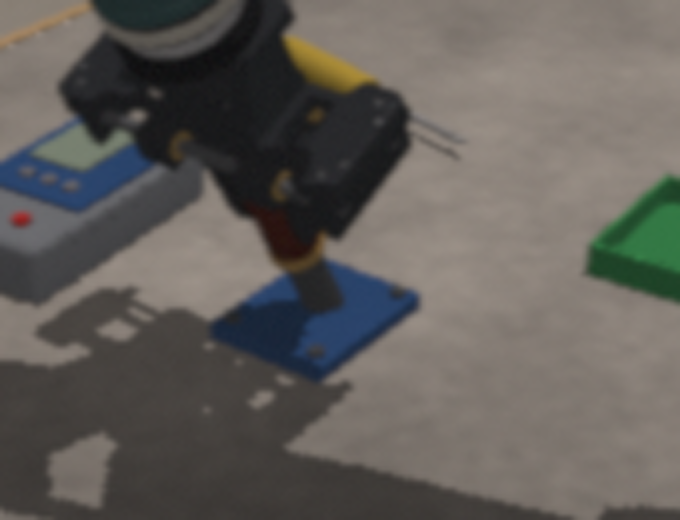

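The second cap is fully home (0.24 mm, 7.9 N), and the crop shows its rim right on the shoulder at (295,260). It goes in the green tray.

```bash
python3 - <<'E'
from h import *
place(np.array([460.,-204.]),"p2")
env.wait(.3); c=vision.read_camera("top"); save(c,"end"); P=cloud(c)
for b in blobs(c,P,"brown",zmin=40,zmax=75): print(b[0],b[1])
cv2.imwrite("pics/fin.png",cv2.resize(np.hstack([cv2.imread(f"pics/{n}.png") for n in("p2","end")]),(800,300)))
E
```

```text
set 44 [0.3 0.6 3.1] 30.905661990200016
(array([ 459.83709717, -204.3089447 ]), 15.843262672424316, 2766) 41.5167
[424. 341.] [ 461.3 -194.4   60.1]
```

View pics/fin.png

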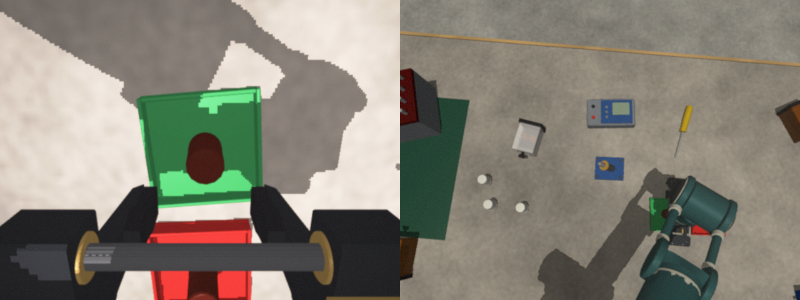

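The second cap stands upright in the green tray (left, ~(205,157)) and the first is still in the red one below it. The bystanders and white caps haven't moved, and the gripper is clear.

```bash
python3 -c "
from h import *
env.hand_in(); print(t.read_time())"
```

```text
the job is handed in; nothing more can be done
the job is handed in; nothing more can be done
```

Both brown caps were tested and sorted, and the job was handed in at about 42 s of the 67 s allowed.

- **First cap** (the one nearer the robot): it stopped 12.15 mm above the shoulder at 6.5 N, so it failed. It went into the red tray before I picked up the other one.
- **Second cap** (the farther one): it went fully home, 0.24 mm from the shoulder at 7.9 N, so it passed. It went into the green tray.

**Checks:** After each release, the wrist camera showed the cap upright, with its top at the expected height and within 1 mm of where I aimed in the tray. In the last top view the relay, meter, screwdriver and white look-alikes were where they started. The arm hid most of the red tray in that view, but the wrist picture taken just before still showed the first cap in it. No check failed or disagreed.

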